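# Put the hallway to sleep: press light, bar key, square key

### The arm

A 6-joint arm with a two-finger parallel gripper is mounted at the origin on the work surface. World frame = base frame: x ahead of the robot, y to its left, z up, the work surface at z = 0. Lengths are in mm, angles in rad, forces in N, time in s.
With the tool pointing down it reaches from about 375 to 925 mm from the base axis. Payload 5.7 kg.
Tool frame: the origin (TCP) lies at the very end of the fingers, on their centre line; the grasp point (between the pads) lies 19 mm behind it; z points along the fingers, y is the line along which they close (so a half turn about z gives the same grasp; the last joint's range is limited). The gripper opens to 88 mm and grips with 3 to 60 N. Pads are 20 mm wide; open, the fingers measure 115 mm over their backs; the gripper's body (75 mm by 178 mm) begins 61 mm behind the grasp point.
Start: joints at [-1.34, 0.359, 1.51, -0, 1.272, -0.115], TCP at [203.352, -564.452, 190.623] pointing down, gripper open.
Joint ranges: [-2.97, 2.97], [-1.01, 2.36], [0.21, 2.38], [-0.96, 4.11], [0.2, 2.71], [-2.98, 2.98]. Speed limits (rad/s): [2.39, 2.39, 3.14, 3.14, 3.14, 3.14].

### API

Orientations are given as [roll, pitch, yaw] about the fixed x, y, z axes, in that order (R = Rz(yaw) Ry(pitch) Rx(roll)).
In Python, from station import env gives the robot as it stands.
- The arm moves only by the shell command python3 -m pendant 'ROWS' [FORCE]. ROWS is JSON, one flat list of numbers, 5 for each row, row after row: the opening, from 0 (shut) to 1 (fully open), then the shift along the tool's x, y, z in m, then the turn about the tool's z in rad. In form: [jaw, x, y, z, turn, jaw, x, y, z, turn, ...]. A call has 1 to 20 rows; each row is the pose to reach, as a shift and turn from the pose commanded when the call began, along the tool's axes at that moment; what a row does not reach only later rows make up. A row lasts 1/12 s, in which the tool goes at most 41.7 mm and 7.16 degrees, less where a joint would pass 70% of its speed; a pose out of reach is approached as far as the arm can. A call with a gripper value outside its range is refused whole. The fingers move at their own pace and stop on an object; FORCE is the grip in N (left out, the last holds). Time passes only in rows, so rows that repeat a pose let the fingers close. It gives the time, the measured TCP pose, the force, the opening and the grip force at its end, in the units of the state.
- env.get_state(): the state, without advancing time (a new reading comes with each control period).
- env.grab_frame(name): name is "scene" or "top"; returns the picture (480x640x3 uint8, red, green, blue); there is no depth.
- env.camera_info(name): a dict with "camera_matrix" (3x3 intrinsics, pixels), "D" ([k1, k2, p1, p2, k3] as OpenCV has them; the pictures are not rectified), "view" (4x4, takes a point from world to camera coordinates). Camera axes: x right, y down, z forward; pixel columns grow to the right and rows downward; lengths in mm; the calibration is good to about 2 mm. A picture is of the moment at which its call begins. camera_info takes no time and is no camera call.
- env.job_done(): hands the job in; it is judged then, once.
The state is a dict: "clock": time; "joints": joint angles; "joint_velocities": joint speeds; "joint_efforts": joint torques, N m; "eef_pos": TCP position; "tool_rot": TCP orientation; "wrist_force": force on the tool from outside, world axes, zero at the start; "torque": the same for the moment, N m; "grip_width": opening from 0.0 (shut) to 1.0 (fully open); "finger_force": force on a finger pad.
Only numpy, scipy, OpenCV 4.12 (cv2) and the standard library are available. Lean on these libraries where they do the work, as an engineer would, in place of code of your own. Each camera call takes 0.05 s, during which the arm holds its last target. There are 200 camera calls.

### The job

I am going out: gently press the press light's round lens under the top tray, then the long bar-shaped key, then the square key, in exactly that order, each pushed down about half of its travel or further, where it stays. Do not press the round key (the door chime), lift nothing, and leave the switches, jar, brush and charm lying where they are.

Things in the scene. Friction and masses are not known exactly. Their poses are not given: they have to be found in the camera images.
- tiers: heavy, fixed stand of three grey trays stepped like stairs, 280 x 300 mm. Origin: centre of the underside; x from low front to high back. In mm: bottom tray x -140 to 140, rim 26 high; middle x -50 to 140, rim 71; top x 30 to 140, y -110 to 110, rim 118. Press light: steel drum, radius 34, top at 91, axis at x -5, y 0, carried forward from under the top tray
- light_lens (a joint): the press light's round cream lens, 52 mm across, on its drum; top 109 mm above the marble when out, 18 mm above the drum; open space above. Slides straight down: joint value in m, 0 = fully out, 0.014 = bottomed; starts 0 to 1.5 mm in. Stiff, no click: takes 4 N to start, 6 N at half way (7 mm), 8 N just before the hard bottom; stays where it is left. Keep under 20 N.
- light_lens_top (a point): middle of the upper face of the press light's lens; moves with it; z up
- bar_switch: loose wireless push switch lying on the marble: grey square housing 74 x 74 mm, 18 mm high, 0.3 kg, with one long bar-shaped white key, 22 x 60 mm (long side along y), in its middle whose top stands 18 mm above the housing (36 mm above the marble) when fully out. Origin: centre of the underside; z up
- bar_key (a joint): the long bar-shaped key. Slides straight down: joint value in m, 0 = fully out, 0.014 = bottomed; starts 0 to 1.5 mm in. Stiff, no click: takes 4 N to start, 6 N at half way (7 mm), 8 N just before the hard bottom; stays where it is left. Keep under 20 N.
- bar_key_top (a point): middle of the upper face of the bar key; moves with it
- square_switch: loose wireless push switch lying on the marble: grey square housing 74 x 74 mm, 18 mm high, 0.3 kg, with one square white key, 30 x 30 mm, in its middle whose top stands 18 mm above the housing (36 mm above the marble) when fully out. Origin: centre of the underside; z up
- square_key (a joint): the square key. Slides straight down: joint value in m, 0 = fully out, 0.014 = bottomed; starts 0 to 1.5 mm in. Stiff, no click: takes 4 N to start, 6 N at half way (7 mm), 8 N just before the hard bottom; stays where it is left. Keep under 20 N.
- square_key_top (a point): middle of the upper face of the square key; moves with it
- round_switch: loose wireless push switch lying on the marble: grey square housing 74 x 74 mm, 18 mm high, 0.3 kg, with one round white key, 32 mm across, in its middle whose top stands 18 mm above the housing (36 mm above the marble) when fully out. Origin: centre of the underside; z up. It rings the door chime and is not to be pressed
- round_key (a joint): the round key, not to be pressed. It slides down like the others, 0 = out, 0.014 = bottomed (starts 0 to 1.5 mm in)
- jar: bystander: lidded white ceramic jar, 66 mm across, 85 mm high, loose on the marble. Origin: centre of the underside
- brush: bystander: shoe brush with a stainless back, 155 x 48 mm, 34 mm high, loose in the front strip of the bottom tray. Origin: centre of the underside; long side along y
- charm: bystander: flat glass evil-eye charm, 54 mm across, 9 mm thick, loose in the top tray. Origin: centre of the underside
Things that resemble listed ones, but are neither listed nor needed, are in the scene too. What is shaped like the square_switch but orange or purple is not meant.

How it is judged (in metres and radians):
On the way, in this order (a step that is already met when the one before it is completed fails the run):
1. the press light's lens is pushed in (value of joint light_lens above 0.005 m), for 0.1 s.
2. then the bar key is pushed in (value of joint bar_key above 0.005 m), for 0.1 s.
3. then the square key is pushed in (value of joint square_key above 0.005 m), for 0.1 s.
At the end, for the whole second after the job is handed in: lens, bar key and square key each stay more than 5 mm (of 14) in, the round key is less than 3 mm in, and the three switches, jar, brush and charm lie within 20 mm of where they began, switches flat on the marble (value of joint each of light_lens, bar_key, square_key above 0.005 m and value of joint round_key below 0.003 m and distance of each of jar, brush, charm, bar_switch, square_switch, round_switch from where it was at the start of the episode below 0.02 m and height (world z) of each of bar_switch, square_switch, round_switch below 0.008 m); the robot touches nothing.
It fails at once if wrong order: the bar key went in before the lens, or the square key before the bar key ((value of joint bar_key above 0.005 m and value of joint light_lens below 0.005 m) or (value of joint square_key above 0.005 m and value of joint bar_key below 0.005 m)).
It fails at once if the round key was pressed (3 mm in) (value of joint round_key above 0.003 m).
It fails at once if a switch was lifted 15 mm, tipped 0.25 rad or pushed 20 mm from its place (height (world z) of any of bar_switch, square_switch, round_switch above 0.015 m or angle between any of bar_switch, square_switch, round_switch's own z axis and vertical above 0.25 rad or distance of any of bar_switch, square_switch, round_switch from where it was at the start of the episode above 0.02 m).
It fails at once if the jar, brush or charm was moved 20 mm or knocked over (distance of any of jar, brush, charm from where it was at the start of the episode above 0.02 m or angle between any of jar, brush, charm's own z axis and vertical above 0.35 rad).
It fails at once if not gentle: over 20 N on the light and trays or on a switch (contact force between any of tiers, bar_switch, square_switch, round_switch and the fingers above 20 N).
It also fails if it takes over 58 s, if anything falls off the work surface, if the arm or the gripper's body presses on something with over 40 N, if the wrist force passes 120 N, or if a joint passes its speed limit or range.

## Working session

There is one attempt and no reset: what is moved stays moved. The work goes in short steps, Python scripts to look and compute and a shell command to move; the robot and the scene stay as the last step left them, time stands still between calls to the robot, and variables do not carry over. Pictures are saved under pics/ and viewed, at most 13 in all, crops included, and the job is handed in when it is done.

```bash
mkdir -p pics; python3 - <<'E'
from station import env
import cv2
for n in("scene","top"):
    cv2.imwrite(f"pics/{n}0.png",env.grab_frame(n)[:,:,::-1])
    c=env.camera_info(n);print(n,c)
s=env.get_state();print(s)
E
```

```text
scene {'camera_matrix': array([[564.70453337,   0.        , 327.94368356],
       [  0.        , 564.70453337, 245.90175474],
       [  0.        ,   0.        ,   1.        ]]), 'D': array([-0.12332172,  0.        ,  0.        ,  0.        ,  0.        ]), 'view': array([[ 3.78450490e-01,  9.25463286e-01, -1.71152629e-02,
        -2.71295955e+02],
       [ 4.89588461e-01, -2.15831684e-01, -8.44819403e-01,
        -1.53328695e+02],
       [-7.85543357e-01,  3.11342882e-01, -5.34777753e-01,
         1.75608704e+03],
       [ 0.00000000e+00,  0.00000000e+00,  0.00000000e+00,
         1.00000000e+00]])}
top {'camera_matrix': array([[624.29588707,   0.        , 311.6920982 ],
       [  0.        , 624.29588707, 236.6862861 ],
       [  0.        ,   0.        ,   1.        ]]), 'D': array([-0.0918801,  0.       ,  0.       ,  0.       ,  0.       ]), 'view': array([[ 2.59138014e-02, -9.99608461e-01, -1.05545627e-02,
         6.17052712e+01],
       [-9.87481352e-01, -2.39532498e-02, -1.55906453e-01,
         5.78600832e+02],
       [ 1.55592594e-01,  1.44625627e-02, -9.87715434e-01,
         1.26103871e+03],
       [ 0.00000000e+00,  0.00000000e+00,  0.00000000e+00,
         1.00000000e+00]])}
{'clock': 0.1, 'joints': array([-1.34012941e+00,  3.59440369e-01,  1.51132438e+00,  1.29803928e-06,
        1.27247348e+00, -1.15095567e-01]), 'joint_velocities': array([ 1.70224181e-03, -1.83217784e-03, -1.86830403e-03,  1.04307480e-03,
        3.72521274e-04,  3.95791638e-05]), 'joint_efforts': array([ 4.28846133e-04, -5.16355562e+01, -2.71405792e+01,  6.76714210e-02,
        2.76424550e-02, -2.87387002e-05]), 'eef_pos': array([ 203.19053997, -563.83737092,  189.88921238]), 'tool_rot': array([-3.13995811e+00, -1.90212462e-04,  3.45761948e-01]), 'wrist_force': array([-0.50399479,  0.35357242,  0.28935175]), 'torque': array([-0.03155258, -0.01818426, -0.00458351]), 'finger_force': 0.0, 'grip_width': 1.0016289684519}
```

View pics/scene0.png

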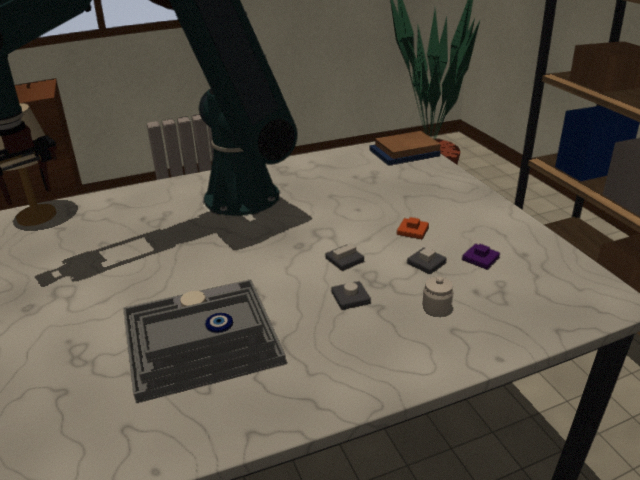

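View pics/top0.png

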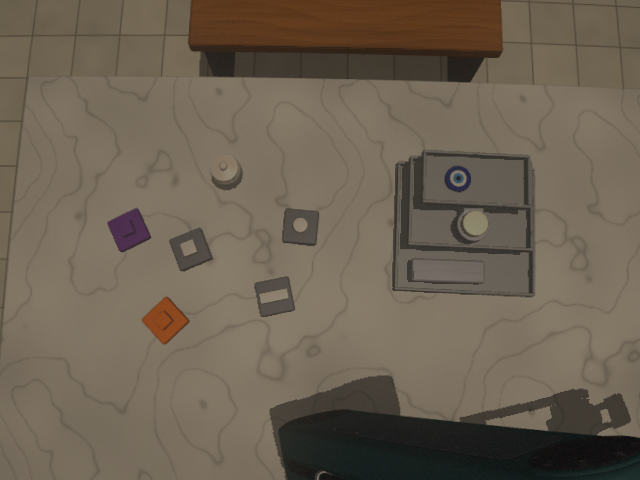

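The top view shows the lens at about (474,224), the bar key at (274,296), the square key at (189,248) and the round key at (300,226). The charm is at (458,178) and the jar at (226,172). I'll enlarge the targets next.

```bash
cat > h.py <<'E'
import numpy as np,cv2
from station import env
def w(n,uv,z):
    c=env.camera_info(n);V=c["view"]
    p=cv2.undistortPoints(np.array([[uv]],float),c["camera_matrix"],c["D"])[0,0]
    R,t=V[:3,:3],V[:3,3];o=-R.T@t;d=R.T@np.array([*p,1.])
    return (o+d*(z-o[2])/d[2]).round(1)
E
python3 - <<'E'
import cv2,numpy as np
a=cv2.imread("pics/top0.png");b=cv2.imread("pics/scene0.png")
def f(i,u,v):return cv2.resize(i[v-25:v+25,u-33:u+33],(264*1,200),interpolation=cv2.INTER_CUBIC)
A=[f(a,474,224),f(a,274,296),f(a,189,248)];B=[f(b,193,298),f(b,345,252),f(b,427,256)]
cv2.imwrite("pics/crops.png",cv2.convertScaleAbs(np.vstack([np.hstack(A),np.hstack(B)]),alpha=1.4))
E
```

```text
(no output)
```

View pics/crops.png

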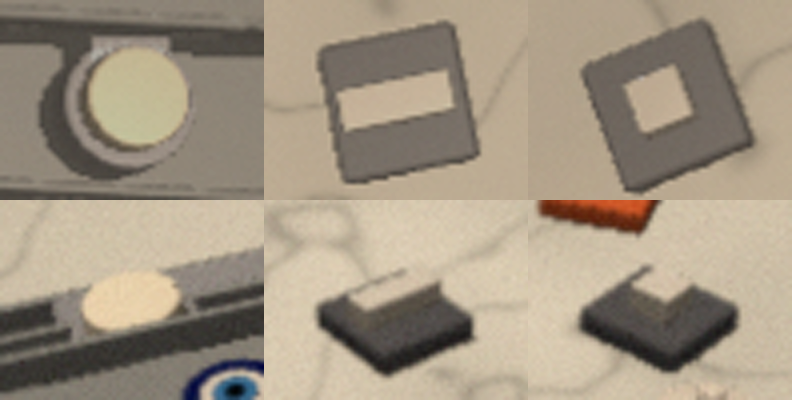

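```bash
python3 - <<'E'
from h import *
for k,t,s,z in(("lens",(475.1,222.8),(192.4,297.7),108),("bar",(273.6,295.7),(344.2,249.2),35),("sq",(188.4,247.6),(427.4,251.7),35)):
    print(k,w("top",t,z),w("scene",s,z))
print("round",w("top",(300,226),35),"jar",w("top",(225,166),85),"charm",w("top",(458,178),45+9))
cr=lambda u0,v0,x0:(lambda x,y:w("top",(u0+(x-x0)/4-.4,v0+y/4-.4),35))
b=cr(241,271,264);print("bar corners",[b(*p)[:2] for p in((338,92),(447,70),(454,107),(344,131))])
for p in((423,150),(527,155),(533,296),(394,290)):print("tier",w("top",p,118 if p[1]<200 else 26))
s=env.get_state();print(s["tool_rot"][2])
E
```

```text
lens [ 603.2 -251.8  108. ] [ 604.9 -251.6  108. ]
bar [452.2 152.5  35. ] [457.2 151.2  35. ]
sq [548.8 336.7  35. ] [551.9 337.2  35. ]
round [600.9 101.7  35. ] jar [714.8 259.4  85. ] charm [ 708.9 -230.5   54. ]
bar corners [array([455.8, 182.9]), array([468.7, 126.4]), array([449.6, 122.1]), array([435.6, 179. ])]
tier [ 748.7 -145.7  118. ]
tier [ 744.5 -358.9  118. ]
tier [ 464.5 -394.1   26. ]
tier [470.9 -99.1  26. ]
0.34576194768237656
```

```bash
python3 -m pendant '[0,0.03,-0.01,0,0, 0,0.06,-0.02,0,0, 0,0.1,-0.033,0,0, 0,0.14,-0.046,0,0, 0,0.18,-0.059,0,0, 0,0.22,-0.072,0,0, 0,0.26,-0.085,0,0, 0,0.3,-0.099,0,0, 0,0.34,-0.112,0,0, 0,0.38,-0.125,0,0, 0,0.42,-0.138,0,0, 0,0.45,-0.148,0,0, 0,0.47,-0.155,0,0, 0,0.483,-0.159,0,0, 0,0.483,-0.159,0,0, 0,0.483,-0.159,0,0, 0,0.483,-0.159,0.02,0, 0,0.483,-0.159,0.04,0, 0,0.483,-0.159,0.05,0, 0,0.483,-0.159,0.05,0]' 10
python3 - <<'E'
from h import *
a=env.grab_frame("top");b=env.grab_frame("scene")
r=lambda i,u,v:cv2.resize(i[v-50:v+50,u-65:u+65],(390,300),interpolation=cv2.INTER_CUBIC)
cv2.imwrite("pics/l1.png",cv2.convertScaleAbs(np.hstack([r(a,474,224),r(b,193,290)])[:,:,::-1],alpha=1.4))
s=env.get_state();print(s["eef_pos"],s["tool_rot"],s["wrist_force"],s["grip_width"])
E
```

```text
clock: 1.77
eef_pos: [600.6, -251.5, 138.0]
tool_rot: [-3.138, 0.004, 0.344]
wrist_force: [-0.7, 0.2, -0.2]
grip_width: 0.002
finger_force: 0.0
[ 602.94454155 -252.05198356  140.73626811] [-3.14103333e+00  7.06760489e-04  3.44462231e-01] [-0.8650899  -1.18360891  0.09683118] 0.002920286061439225
```

View pics/l1.png

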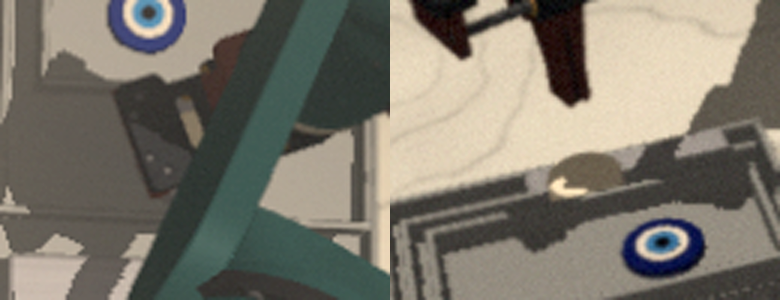

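The right-hand crop shows the closed fingertip at about (575,100), above the lens at (583,175). The gap looks bigger than expected, so I'll project the measured TCP into the picture.

```bash
cat >> h.py <<'E'
def proj(n,P):
    c=env.camera_info(n);V=c["view"]
    return cv2.projectPoints(np.array([P],float),cv2.Rodrigues(V[:3,:3])[0],V[:3,3],c["camera_matrix"],c["D"])[0].ravel().round(1)
E
python3 - <<'E'
from h import *
b=env.grab_frame("scene");s=env.get_state();print(s["eef_pos"],s["clock"])
p=proj("scene",s["eef_pos"]);print(p,(p-[128,240])*3+[390,0])
print(proj("scene",[604,-251.5,108]))
r=cv2.resize(b[220:320,128:258],(780,600),interpolation=cv2.INTER_CUBIC)
q=tuple(int(x) for x in (p-[128,220])*6);cv2.circle(r,q,4,(0,255,0),1)
cv2.imwrite("pics/l2.png",cv2.convertScaleAbs(r[:,:,::-1],alpha=1.4))
E
```

```text
[ 603.75290488 -252.17429209  141.48187857] 1.9167
[189.6 284.2] [574.8 132.6]
[192.4 297.4]
```

View pics/l2.png

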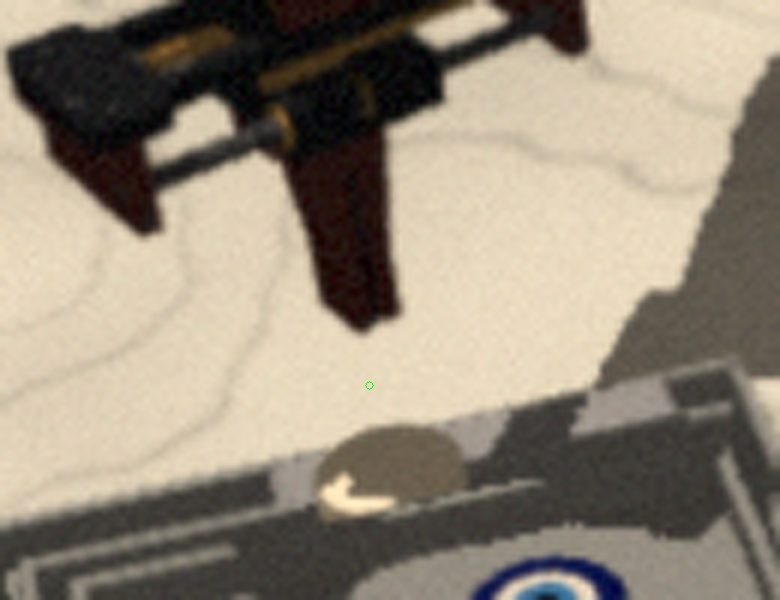

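The fingertip appears about 60 px (enlarged), or roughly 24 mm, higher than the reported TCP, so the shut fingers may be shorter. The lateral position agrees. I'll approach by force in small steps.

```bash
python3 -m pendant '[0,0,0,0.01,0, 0,0,0,0.018,0, 0,0,0,0.024,0, 0,0,0,0.028,0, 0,0,0,0.028,0, 0,0,0,0.028,0, 0,0,0,0.028,0]'
python3 - <<'E'
from h import *
b=env.grab_frame("scene");s=env.get_state();print(s["eef_pos"],s["wrist_force"])
p=proj("scene",s["eef_pos"])
r=cv2.resize(b[220:320,128:258],(780,600),interpolation=cv2.INTER_CUBIC)
q=tuple(int(x) for x in (p-[128,220])*6);cv2.circle(r,q,4,(0,255,0),1)
cv2.imwrite("pics/l3.png",cv2.convertScaleAbs(r[:,:,::-1],alpha=1.4))
E
```

```text
clock: 2.5
eef_pos: [604.1, -251.1, 112.8]
tool_rot: [3.142, -0.0, 0.346]
wrist_force: [0.4, -0.1, 0.3]
grip_width: 0.006
finger_force: 0.0
[ 604.16863136 -251.22846694  112.93029795] [ 0.17049277  0.41802867 -0.04877871]
```

View pics/l3.png

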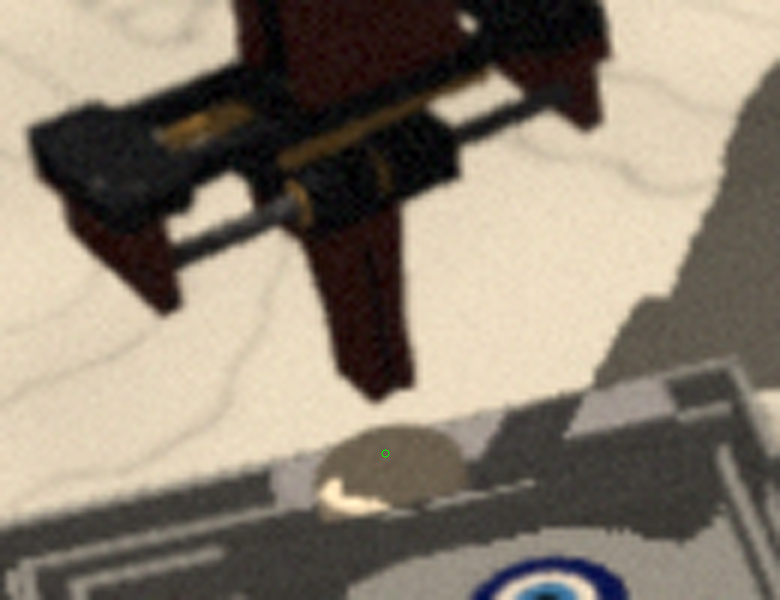

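```bash
python3 - <<'E'
from h import *
p=proj("scene",[203.3,-564.2,190.3]);print(p)
b=cv2.imread("pics/scene0.png")[90:190,0:100].copy();b=cv2.resize(b,(400,400),interpolation=cv2.INTER_CUBIC)
cv2.circle(b,tuple(int(x) for x in (p-[0,90])*4),4,(0,255,0),1)
a=env.grab_frame("top")[:,:,::-1];s=env.get_state();q=proj("top",s["eef_pos"]);print(q)
a=cv2.resize(a[174:274,424:524],(400,400),interpolation=cv2.INTER_CUBIC)
cv2.circle(a,tuple(int(x) for x in (q-[424,174])*4),4,(0,255,0),1)
cv2.imwrite("pics/c.png",cv2.convertScaleAbs(np.hstack([b,a]),alpha=1.8))
E
```

```text
[ 31.3 207.7]
[475.5 221.9]
```

View pics/c.png

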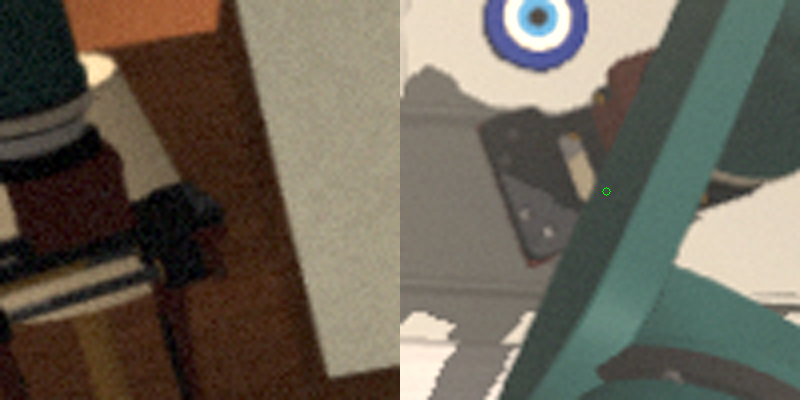

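Opening geometry rules out a sideways error, so the shut fingers are simply shorter. I'll descend slowly and watch the force.

```bash
python3 -m pendant '[0,0,0,0.002,0, 0,0,0,0.004,0, 0,0,0,0.006,0, 0,0,0,0.007,0, 0,0,0,0.008,0, 0,0,0,0.008,0, 0,0,0,0.008,0]'
```

```text
clock: 3.18
eef_pos: [603.8, -251.1, 104.5]
tool_rot: [-3.141, 0.0, 0.346]
wrist_force: [-0.9, -0.6, 0.6]
grip_width: 0.006
finger_force: 0.0
```

```bash
python3 -m pendant '[0,0,0,0.002,0, 0,0,0,0.004,0, 0,0,0,0.006,0, 0,0,0,0.008,0, 0,0,0,0.01,0, 0,0,0,0.011,0, 0,0,0,0.012,0, 0,0,0,0.012,0, 0,0,0,0.012,0]'
```

```text
clock: 3.93
eef_pos: [603.9, -251.1, 92.6]
tool_rot: [-3.141, 0.0, 0.346]
wrist_force: [-0.4, 0.2, 0.1]
grip_width: 0.007
finger_force: 0.0
```

```bash
python3 -m pendant '[0,0,0,0.001,0, 0,0,0,0.002,0, 0,0,0,0.003,0, 0,0,0,0.004,0, 0,0,0,0.005,0, 0,0,0,0.005,0, 0,0,0,0.005,0]'; python3 -m pendant '[0,0,0,0.001,0, 0,0,0,0.002,0, 0,0,0,0.003,0, 0,0,0,0.003,0, 0,0,0,0.003,0]'
```

```text
clock: 4.52
eef_pos: [603.8, -251.1, 87.5]
tool_rot: [-3.141, 0.0, 0.346]
wrist_force: [-0.5, -0.2, 0.1]
grip_width: 0.003
finger_force: 0.0
clock: 4.93
eef_pos: [603.8, -251.1, 84.5]
tool_rot: [-3.141, 0.0, 0.346]
wrist_force: [0.7, 0.6, 1.0]
grip_width: 0.002
finger_force: 0.0
```

```bash
python3 -m pendant '[0,0,0,0.001,0, 0,0,0,0.002,0, 0,0,0,0.002,0, 0,0,0,0.002,0]'; python3 -m pendant '[0,0,0,0.001,0, 0,0,0,0.002,0, 0,0,0,0.002,0, 0,0,0,0.002,0]'
```

```text
clock: 5.27
eef_pos: [603.8, -251.1, 82.5]
tool_rot: [-3.141, 0.0, 0.346]
wrist_force: [-0.0, -0.3, -0.2]
grip_width: 0.005
finger_force: 0.0
clock: 5.6
eef_pos: [603.8, -251.1, 80.5]
tool_rot: [-3.141, 0.0, 0.346]
wrist_force: [-1.2, 0.5, 0.1]
grip_width: 0.006
finger_force: 0.0
```

```bash
python3 - <<'E'
from h import *
b=env.grab_frame("scene");s=env.get_state();print(s["eef_pos"],s["wrist_force"])
r=cv2.resize(b[220:320,128:258],(780,600),interpolation=cv2.INTER_CUBIC)
cv2.imwrite("pics/l4.png",cv2.convertScaleAbs(r[:,:,::-1],alpha=1.4))
E
```

```text
[ 603.81073154 -251.10360183   80.57591692] [ 0.58414325 -0.1733465  -0.26698564]
```

View pics/l4.png

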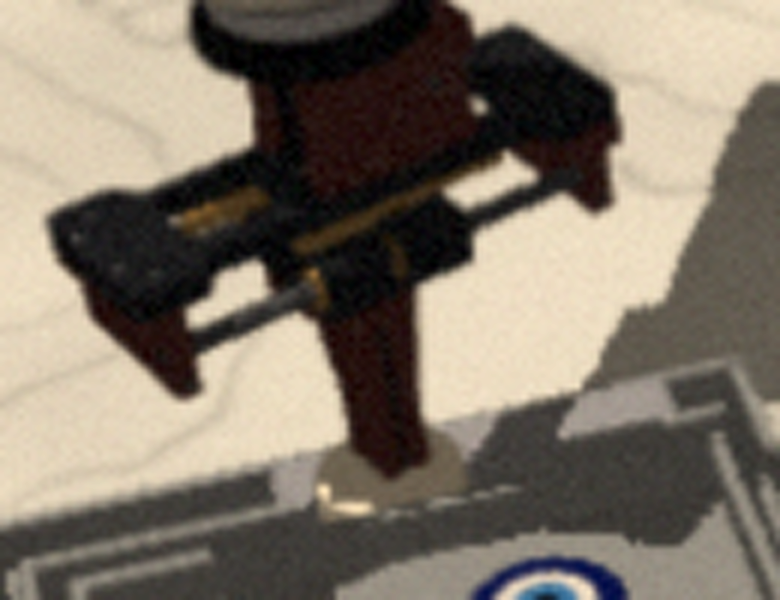

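The fingertip is at (395,475), now visually over the lens centre at (391,467) and almost touching. I'll keep going in millimetre steps.

```bash
for i in 1; do :; done; python3 -m pendant '[0,0,0,0.001,0, 0,0,0,0.001,0, 0,0,0,0.001,0]'; python3 -m pendant '[0,0,0,0.001,0, 0,0,0,0.001,0, 0,0,0,0.001,0]';  python3 -m pendant '[0,0,0,0.001,0, 0,0,0,0.001,0, 0,0,0,0.001,0]'
```

```text
clock: 5.9
eef_pos: [603.8, -251.1, 79.6]
tool_rot: [-3.141, 0.0, 0.346]
wrist_force: [-0.8, 0.4, 0.1]
grip_width: 0.006
finger_force: 0.0
clock: 6.15
eef_pos: [603.8, -251.1, 78.6]
tool_rot: [-3.141, 0.0, 0.346]
wrist_force: [0.2, 0.2, -0.1]
grip_width: 0.007
finger_force: 0.0
clock: 6.4
eef_pos: [603.8, -251.1, 77.6]
tool_rot: [-3.141, 0.0, 0.346]
wrist_force: [-0.8, 0.4, 0.2]
grip_width: 0.005
finger_force: 0.0
```

```bash
python3 -m pendant '[0,0,0,0.001,0, 0,0,0,0.002,0, 0,0,0,0.002,0, 0,0,0,0.002,0]'; python3 -m pendant '[0,0,0,0.001,0, 0,0,0,0.0015,0, 0,0,0,0.0015,0]';  python3 -m pendant '[0,0,0,0.001,0, 0,0,0,0.0015,0, 0,0,0,0.0015,0]'
```

```text
clock: 6.73
eef_pos: [604.1, -251.3, 75.9]
tool_rot: [3.141, -0.0, 0.346]
wrist_force: [0.1, -0.2, 1.9]
grip_width: 0.005
finger_force: 1.2
clock: 6.98
eef_pos: [604.0, -251.2, 74.3]
tool_rot: [3.141, -0.0, 0.346]
wrist_force: [-1.2, 0.7, 3.6]
grip_width: 0.006
finger_force: 2.0
clock: 7.23
eef_pos: [604.1, -251.2, 72.7]
tool_rot: [3.141, -0.0, 0.346]
wrist_force: [-0.1, -0.1, 3.3]
grip_width: 0.005
finger_force: 2.1
```

Contact began at about 76.5 mm reported. I'll press on to around 9 mm.

```bash
python3 -m pendant '[0,0,0,0.001,0, 0,0,0,0.002,0, 0,0,0,0.003,0, 0,0,0,0.003,0]'; python3 -m pendant '[0,0,0,0.001,0, 0,0,0,0.002,0, 0,0,0,0.003,0, 0,0,0,0.003,0, 0,0,0,0.003,0]'
```

```text
clock: 7.57
eef_pos: [604.1, -251.2, 69.7]
tool_rot: [3.141, -0.0, 0.346]
wrist_force: [-0.6, 0.9, 3.7]
grip_width: 0.008
finger_force: 2.1
clock: 7.98
eef_pos: [604.0, -251.2, 66.8]
tool_rot: [3.141, -0.0, 0.346]
wrist_force: [-0.8, 0.6, 4.6]
grip_width: 0.007
finger_force: 2.5
```

```bash
python3 -m pendant '[0,0,0,0.001,0, 0,0,0,0.002,0, 0,0,0,0.002,0]'; python3 -m pendant '[0,0,0,-0.005,0, 0,0,0,-0.02,0, 0,0,0,-0.05,0, 0,0,0,-0.09,0, 0,0,0,-0.11,0, 0,0,0,-0.11,0]'
python3 - <<'E'
from h import *
b=env.grab_frame("scene")[:,:,::-1];o=cv2.imread("pics/scene0.png")
f=lambda b:cv2.resize(b[275:325,160:225],(390,300),interpolation=cv2.INTER_CUBIC)
cv2.imwrite("pics/l5.png",cv2.convertScaleAbs(np.hstack([f(o),f(b)]),alpha=1.4))
print(env.get_state()["eef_pos"])
E
```

```text
clock: 8.23
eef_pos: [604.1, -251.2, 64.8]
tool_rot: [3.141, -0.0, 0.346]
wrist_force: [-0.1, -0.2, 5.4]
grip_width: 0.006
finger_force: 2.7
clock: 8.73
eef_pos: [607.0, -252.8, 180.1]
tool_rot: [3.135, -0.006, 0.346]
wrist_force: [-0.2, -0.0, 0.2]
grip_width: 0.005
finger_force: 0.0
[ 605.54793395 -252.06217418  177.29401182]
```

View pics/l5.png

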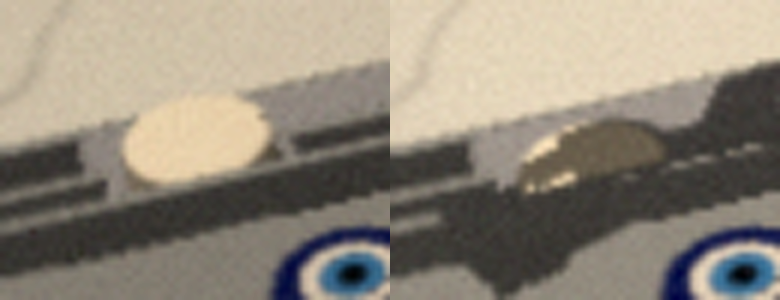

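The lens rim dropped about 24 px (enlarged), or roughly 9.5 mm, so the lens is well in. The real tip sits about 32 mm above the reported z. On to the bar key.

```bash
python3 -m pendant '[0,0,-0.03,0,0, 0,0,-0.06,0,0, 0,0,-0.1,0,0, 0,-0.001,-0.14,0,0, 0,-0.002,-0.18,0,0, 0,-0.002,-0.22,0,0, 0,-0.003,-0.26,0,0, 0,-0.003,-0.3,0,0, 0,-0.004,-0.34,0,0, 0,-0.004,-0.38,0,0, 0,-0.005,-0.41,0,0, 0,-0.005,-0.425,0,0, 0,-0.005,-0.43,0,0, 0,-0.005,-0.43,0.03,0, 0,-0.005,-0.43,0.065,0, 0,-0.005,-0.43,0.1,0, 0,-0.005,-0.43,0.125,0, 0,-0.005,-0.43,0.14,0, 0,-0.005,-0.43,0.14,0, 0,-0.005,-0.43,0.14,0]'
python3 - <<'E'
from h import *
b=env.grab_frame("scene");s=env.get_state();print(s["eef_pos"],s["wrist_force"])
e=s["eef_pos"]+[0,0,32];p=proj("scene",e)
r=cv2.resize(b[200:290,290:407],(780,600),interpolation=cv2.INTER_CUBIC)
k=600/90
for P,c in((p,(0,255,0)),(proj("scene",[453.5,152,35]),(255,0,0))):cv2.circle(r,tuple(int(x) for x in (P-[290,200])*k),4,c,1)
cv2.imwrite("pics/b1.png",cv2.convertScaleAbs(r[:,:,::-1],alpha=1.4))
E
```

```text
clock: 10.45
eef_pos: [452.1, 150.8, 33.4]
tool_rot: [-3.141, 0.004, 0.345]
wrist_force: [0.6, 0.3, 0.8]
grip_width: 0.007
finger_force: 0.0
[453.33974251 151.11550208  34.45968295] [0.20160607 0.08583292 0.06547712]
```

View pics/b1.png

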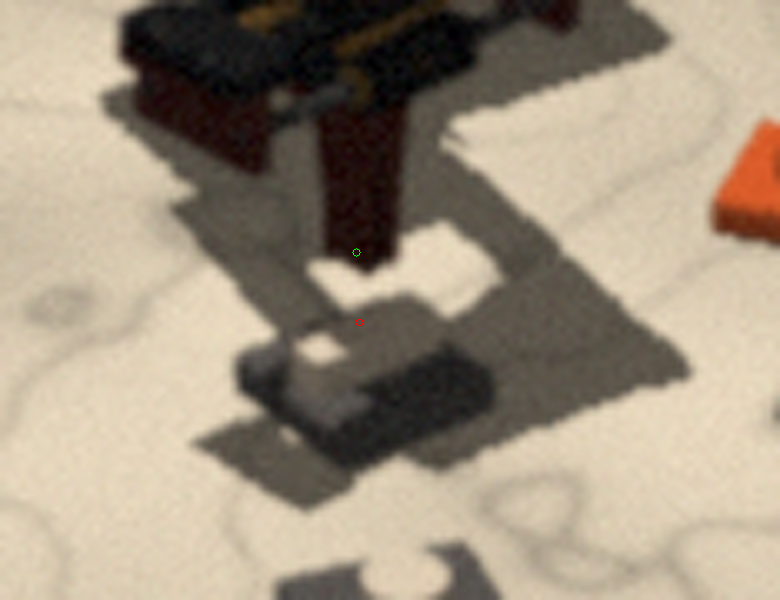

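The tip is over the bar key, the 32 mm offset fits, and the key centre is about 2 mm further in x.

```bash
python3 -m pendant '[0,0.002,0,0.006,0, 0,0.002,0,0.012,0, 0,0.002,0,0.018,0, 0,0.002,0,0.023,0, 0,0.002,0,0.026,0, 0,0.002,0,0.027,0, 0,0.002,0,0.027,0, 0,0.002,0,0.027,0]'; python3 -m pendant '[0,0,0,0.001,0, 0,0,0,0.002,0, 0,0,0,0.003,0, 0,0,0,0.003,0]';python3 -m pendant '[0,0,0,0.001,0, 0,0,0,0.002,0, 0,0,0,0.003,0, 0,0,0,0.003,0]'
```

```text
clock: 11.17
eef_pos: [455.3, 152.4, 7.7]
tool_rot: [-3.141, 0.0, 0.346]
wrist_force: [0.5, 0.5, 0.1]
grip_width: 0.011
finger_force: 0.0
clock: 11.5
eef_pos: [455.2, 152.4, 4.6]
tool_rot: [-3.141, 0.0, 0.346]
wrist_force: [0.3, 0.5, 0.3]
grip_width: 0.004
finger_force: 0.0
clock: 11.83
eef_pos: [455.4, 152.4, 1.7]
tool_rot: [-3.142, -0.0, 0.346]
wrist_force: [-0.4, 0.1, 2.6]
grip_width: 0.006
finger_force: 1.1
```

```bash
python3 -m pendant '[0,0,0,0.001,0, 0,0,0,0.002,0, 0,0,0,0.003,0, 0,0,0,0.004,0, 0,0,0,0.005,0, 0,0,0,0.005,0]';python3 -m pendant '[0,0,0,0.001,0, 0,0,0,0.002,0, 0,0,0,0.003,0, 0,0,0,0.004,0, 0,0,0,0.0045,0, 0,0,0,0.0045,0]'
```

```text
clock: 12.33
eef_pos: [455.4, 152.4, -3.4]
tool_rot: [-3.142, -0.0, 0.346]
wrist_force: [-1.0, -0.0, 3.3]
grip_width: 0.005
finger_force: 1.7
clock: 12.83
eef_pos: [455.4, 152.4, -7.7]
tool_rot: [-3.142, -0.0, 0.346]
wrist_force: [-1.0, 0.1, 4.8]
grip_width: 0.007
finger_force: 2.5
```

```bash
python3 -m pendant '[0,0,0,-0.005,0, 0,0,0,-0.02,0, 0,0,0,-0.05,0, 0,0,0,-0.08,0, 0,0.02,-0.019,-0.1,0, 0,0.045,-0.042,-0.1,0, 0,0.07,-0.065,-0.1,0, 0,0.095,-0.089,-0.1,0, 0,0.12,-0.112,-0.1,0, 0,0.14,-0.131,-0.1,0, 0,0.152,-0.142,-0.1,0, 0,0.152,-0.142,-0.09,0, 0,0.152,-0.142,-0.065,0, 0,0.152,-0.142,-0.045,0, 0,0.152,-0.142,-0.038,0, 0,0.152,-0.142,-0.038,0, 0,0.152,-0.142,-0.038,0]'
python3 - <<'E'
from h import *
b=env.grab_frame("scene");s=env.get_state();print(s["eef_pos"],s["wrist_force"])
e=s["eef_pos"]+[0,0,32];p=proj("scene",e)
r=cv2.resize(b[210:300,320:465],(800,496),interpolation=cv2.INTER_CUBIC)
k=800/145
for P,c in((p,(0,255,0)),(proj("scene",[550,337,35]),(255,0,0)),(proj("scene",[455.4,152.4,25]),(0,0,255))):cv2.circle(r,tuple(int(x) for x in (P-[320,210])*k),4,c,1)
cv2.imwrite("pics/s1.png",cv2.convertScaleAbs(r[:,:,::-1],alpha=1.4))
E
```

```text
clock: 14.25
eef_pos: [549.6, 336.7, 30.0]
tool_rot: [3.141, 0.001, 0.345]
wrist_force: [-0.8, -0.2, 0.3]
grip_width: 0.005
finger_force: 0.0
[550.45617118 337.21897424  30.85099704] [ 0.43710665 -0.06555061 -1.04258339]
```

View pics/s1.png

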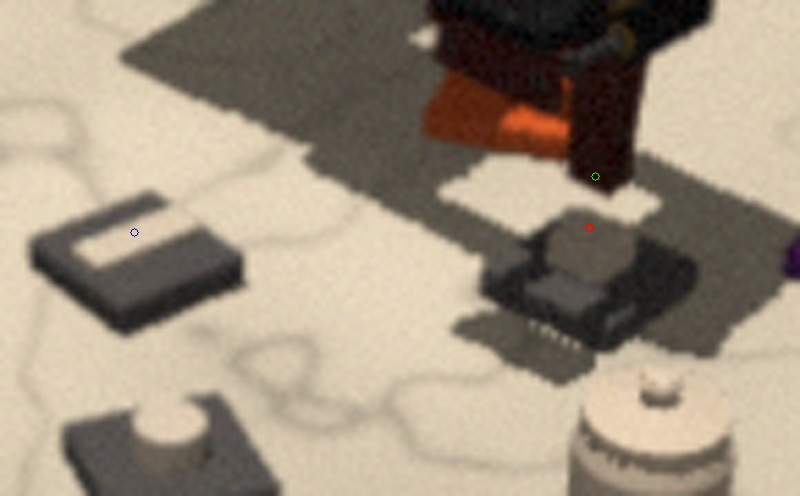

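The bar key is clearly well down. The tip is over the square key, so I'll descend and press.

```bash
python3 -m pendant '[0,0.001,0,0.006,0, 0,0.001,0,0.012,0, 0,0.001,0,0.018,0, 0,0.001,0,0.022,0, 0,0.001,0,0.023,0, 0,0.001,0,0.024,0, 0,0.001,0,0.025,0, 0,0.001,0,0.026,0, 0,0.001,0,0.027,0, 0,0.001,0,0.028,0, 0,0.001,0,0.029,0, 0,0.001,0,0.029,0]'; python3 -m pendant '[0,0,0,0.001,0, 0,0,0,0.002,0, 0,0,0,0.003,0, 0,0,0,0.004,0, 0,0,0,0.005,0, 0,0,0,0.005,0]'
```

```text
clock: 15.3
eef_pos: [551.3, 338.0, 1.5]
tool_rot: [-3.141, -0.001, 0.346]
wrist_force: [-0.6, -0.5, 4.5]
grip_width: 0.007
finger_force: 1.9
clock: 15.8
eef_pos: [551.3, 338.0, -3.8]
tool_rot: [-3.141, -0.0, 0.346]
wrist_force: [-1.8, -0.1, 3.9]
grip_width: 0.003
finger_force: 2.1
```

```bash
python3 -m pendant '[0,0,0,0.001,0, 0,0,0,0.002,0, 0,0,0,0.003,0, 0,0,0,0.004,0, 0,0,0,0.004,0]'; python3 -m pendant '[0,0,0,-0.005,0, 0,0,0,-0.02,0, 0,0,0,-0.05,0, 0,0,0,-0.09,0, 0,0,0,-0.13,0, 0,0,0,-0.16,0, 0,0,0,-0.16,0, 0,0,0,-0.16,0, 0,0,0,-0.16,0]'
python3 - <<'E'
from h import *
b=env.grab_frame("scene");s=env.get_state();print(s["eef_pos"],s["wrist_force"])
r=cv2.resize(b[210:320,170:465],(800,298),interpolation=cv2.INTER_CUBIC)
cv2.imwrite("pics/s2.png",cv2.convertScaleAbs(r[:,:,::-1],alpha=1.4))
E
```

```text
clock: 16.22
eef_pos: [551.3, 338.0, -7.6]
tool_rot: [-3.141, -0.0, 0.346]
wrist_force: [-1.2, -1.0, 5.7]
grip_width: 0.009
finger_force: 2.6
clock: 16.97
eef_pos: [550.5, 337.5, 151.5]
tool_rot: [3.142, 0.001, 0.346]
wrist_force: [-0.9, 0.6, -0.4]
grip_width: 0.003
finger_force: 0.0
[549.90686696 337.22561358 150.60299874] [-0.60330795 -0.62600081  0.84076134]
```

View pics/s2.png

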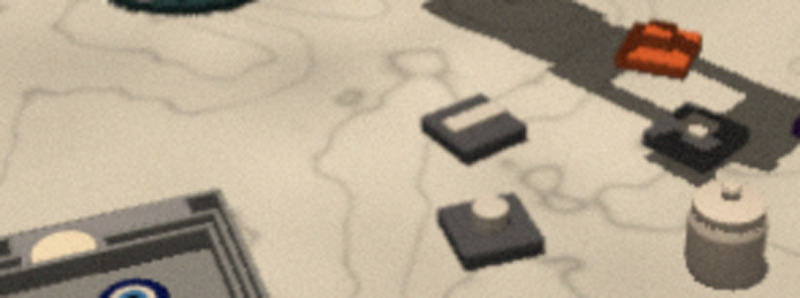

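The lens (62,245), bar key (478,117) and square key (697,130) are all down. The round key (490,208) still stands out, and nothing has moved.

```bash
python3 -c "
from station import env
print(env.job_done())"
```

```text
the job is handed in; nothing more can be done
None
```

I pressed the lens, then the bar key, then the square key, each about 10 mm in by the arm's own readings and visibly down in the last picture. The round key was not touched, nothing else was seen to move, and the job is handed in; no verdict came back.

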